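# Pack the last two sugar pots into the round tin

## Robot

A 6-joint arm with a two-finger parallel gripper is mounted at the origin on a cart in front of the work surface, level with it; the furniture and walls round the work are solid. World frame = base frame: x ahead of the robot, y to its left, z up, the work surface at z = 0. Lengths are in mm, angles in rad, forces in N, time in s.
With the tool pointing down it reaches from about 275 to 750 mm from the base axis. Payload 10.2 kg.
Tool frame: the origin (TCP) lies between the finger pads; the fingertips stand 11 mm ahead of it and the grasp point (between the pads) lies 8 mm behind it; z points along the fingers, y is the line along which they close (so a half turn about z gives the same grasp; the last joint's range is limited). The gripper opens to 85 mm and grips with 20 to 120 N. Pads are 22 mm wide; open, the fingers measure 114 mm over their backs; the gripper's body (76 mm by 85 mm) begins 54 mm behind the grasp point. The pads swing forward as they close: fully open they stand 13 mm farther back than shut.
Start: joints at [1.033, 0.313, 1.498, -0, 1.331, -0.223], TCP at [162.567, 499.203, 242.294] pointing down, gripper open.
Joint ranges: [-2.94, 2.94], [-0.97, 2.17], [0.19, 2.56], [-1.23, 4.37], [0.02, 3.11], [-2.88, 2.88]. Speed limits (rad/s): [2.39, 2.39, 3.01, 3.14, 3.14, 3.14].

## Interface

Orientations are given as a unit quaternion [w, x, y, z].
In Python, from rig import sense, eyes, finish_job gives the robot as it stands.
- The arm moves only by the shell command python3 -m jog 'ROWS' [FORCE]. ROWS is JSON, a list of rows, each a list of 7 numbers: the shift along the tool's x, y, z in m, then the turn, a rotation vector about the tool's x, y, z in rad, then the finger opening in m, from 0 to 0.0854. In form: [[dx, dy, dz, rx, ry, rz, gripper], ...]. A call has 1 to 5 rows; each row shifts and turns the commanded pose from where the row before left it, along the tool's axes as they then stand; what a row does not reach is not made up. A row lasts 1/10 s, in which the tool goes at most 50 mm and 8.59 degrees, less where a joint would pass 70% of its speed; a pose out of reach is approached as far as the arm can. A call is refused whole if a number of a shift passes 0.05 or a number of a turn 0.15, either way. A call with a gripper value outside its range is refused whole. The fingers move at their own pace and stop on an object; FORCE is the grip in N (left out, the last holds). Time passes only in rows, so rows that do not move let the fingers close. It gives the time, the measured TCP pose, the force, the opening and the grip force at its end, in the units of the state.
- sense(): the state, without advancing time (a new reading comes with each control period).
- eyes.capture(name): name is "scene" or "top" or "wrist"; returns the picture (480x640x3 uint8, red, green, blue); there is no depth.
- eyes.calibration(name): a dict with "fx", "fy", "cx", "cy" (pixels), "cam_to_world" (4x4, takes a point from camera to world coordinates); the wrist camera has in their place "mount" (4x4, takes a point from camera to tool coordinates, whose origin is the TCP and whose axes are the flange's). Camera axes: x right, y down, z forward; pixel columns grow to the right and rows downward; lengths in mm; the calibration is good to about 2 mm. A picture is of the moment at which its call begins: read the wrist's pose just before it. calibration takes no time and is no camera call.
- finish_job(): hands the job in; it is judged then, once.
The state is a dict: "time_s": time; "joints": joint angles; "dq": joint speeds; "tau": joint torques, N m; "eef_pos": TCP position; "ee_rot": TCP orientation; "force": force on the tool from outside, world axes, zero at the start; "wrist_torque": the same for the moment, N m; "grip_width": opening from 0.0 (shut) to 1.0 (fully open); "grip_force": force on a finger pad.
Only numpy, scipy, OpenCV 4.12 (cv2) and the standard library are available. Lean on these libraries where they do the work, as an engineer would, in place of code of your own. Each camera call takes 0.05 s, during which the arm holds its last target. There are 200 camera calls.

## Task

Pack the two sugar pots that are still on the worktop into the round tin with the other five, close together in one layer, one pot in the middle and six round it. Set them down gently rather than dropping them; at the end all seven must stand upright and flat on the tin's floor, none perched on another or on the rim.

Things in the scene. Friction and masses are not known exactly. Their poses are not given: they have to be found in the camera images.
- tin: Round open dark steel tin, fixed: inner diameter 207 mm at the floor, 220 at the rim, floor 4 mm thick, rim 31 mm high. Origin: centre of its underside; z up. Holds seven pots: one in the middle, six round it. Five start in it, about 71 mm from its axis at 60, 120, 180, 240, 300 degrees anticlockwise from its own x axis. Free: the middle, and 70 mm out along its +x axis. Play between pots is about 5 mm.
- pot_a_mid (a point): Pale metal sugar pot, 67 mm high: round belly 66 mm across at 24 mm up, base tapering to 45 mm, fixed lid whose top is 46 mm up, and a central round knob 15 mm across from 58 to 64 mm up (thin stem below). 0.17 to 0.28 kg. The point is its centre, 33.5 mm above its underside; z up along its axis. One of the two still on the worktop.
- pot_b_mid (a point): Pale metal sugar pot, 67 mm high: round belly 66 mm across at 24 mm up, base tapering to 45 mm, fixed lid whose top is 46 mm up, and a central round knob 15 mm across from 58 to 64 mm up (thin stem below). 0.17 to 0.28 kg. The point is its centre, 33.5 mm above its underside; z up along its axis. One of the two still on the worktop.
- pot_c_mid (a point): One of the five sugar pots already in the tin (same shape, 66 mm across, 67 mm high, knob on top), loose, standing on the tin's floor near the wall. The point is its centre, 33.5 mm above its underside; z up.
- pot_d_mid (a point): One of the five sugar pots already in the tin (same shape, 66 mm across, 67 mm high, knob on top), loose, standing on the tin's floor near the wall. The point is its centre, 33.5 mm above its underside; z up.
- pot_e_mid (a point): One of the five sugar pots already in the tin (same shape, 66 mm across, 67 mm high, knob on top), loose, standing on the tin's floor near the wall. The point is its centre, 33.5 mm above its underside; z up.
- pot_f_mid (a point): One of the five sugar pots already in the tin (same shape, 66 mm across, 67 mm high, knob on top), loose, standing on the tin's floor near the wall. The point is its centre, 33.5 mm above its underside; z up.
- pot_g_mid (a point): One of the five sugar pots already in the tin (same shape, 66 mm across, 67 mm high, knob on top), loose, standing on the tin's floor near the wall. The point is its centre, 33.5 mm above its underside; z up.
Not all that is in view belongs to the job. Leave any yellow look-alike of the part that bears pot_a_mid alone. What is shaped like the part that bears pot_d_mid but blue is not meant.

How it is judged:
By the outcome, as a careful person would: the job done as asked, in the order asked, and still so for the second after the job is handed in, with the robot touching nothing.
It also fails if it takes over 51 s, if anything falls off the work surface, if the arm or the gripper's body presses on something with over 40 N, if the wrist force passes 120 N, or if a joint passes its speed limit or range.

## Working session

There is one attempt and no reset: what is moved stays moved. The work goes in short steps, Python scripts to look and compute and a shell command to move; the robot and the scene stay as the last step left them, time stands still between calls to the robot, and variables do not carry over. Pictures are saved under pics/ and viewed, at most 10 in all, crops included, and the job is handed in when it is done.

```bash
mkdir -p pics; ls; python3 - <<'E'
from rig import sense, eyes
import cv2,numpy as np
print(sense())
for n in("scene","top"):
    im=eyes.capture(n); cv2.imwrite(f"pics/{n}0.png",im[:,:,::-1])
    print(n,{k:np.round(v,3).tolist() for k,v in eyes.calibration(n).items()})
print(np.round(eyes.calibration("wrist")["mount"],3).tolist(),eyes.calibration("wrist")["fx"])
E
```

```text
pics
{'time_s': 0.0, 'joints': array([ 1.03260096e+00,  3.13412112e-01,  1.49842343e+00, -1.90004439e-05,
        1.33099346e+00, -2.23426586e-01]), 'dq': array([-0.00067612,  0.00088251,  0.00011527, -0.00012661, -0.00084417,
        0.00147781]), 'tau': array([-5.67791813e-04, -4.12270260e+01, -2.59735465e+01, -2.66902116e-04,
        4.31520893e-03,  2.01045862e-05]), 'eef_pos': array([162.44183162, 498.98572646, 241.75959187]), 'ee_rot': array([-2.21192567e-04,  1.56733202e-01,  9.87640786e-01, -5.77318804e-04]), 'force': array([-0.43619391, -0.54240152, -0.51548055]), 'wrist_torque': array([ 0.01010232, -0.01742658, -0.04723186]), 'grip_force': 0.0, 'grip_width': 0.9990119867833827}
scene {'fx': 482.158, 'fy': 482.158, 'cx': 323.261, 'cy': 246.999, 'cam_to_world': [[0.87, -0.352, 0.344, 155.525], [-0.492, -0.645, 0.584, -602.012], [0.016, -0.678, -0.735, 877.151], [0.0, 0.0, 0.0, 1.0]]}
top {'fx': 556.849, 'fy': 556.849, 'cx': 318.054, 'cy': 245.177, 'cam_to_world': [[0.024, -0.994, 0.105, 418.457], [-1.0, -0.026, -0.018, 58.39], [0.02, -0.104, -0.994, 1238.164], [0.0, 0.0, 0.0, 1.0]]}
[[0.001, -0.953, -0.302, 77.339], [1.0, 0.001, 0.001, -0.216], [-0.0, -0.302, 0.953, -132.225], [0.0, 0.0, 0.0, 1.0]] 350.0774991423759
```

View pics/top0.png

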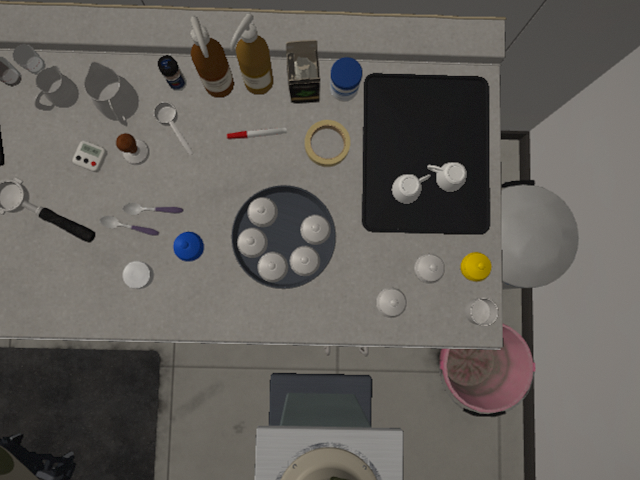

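View pics/scene0.png

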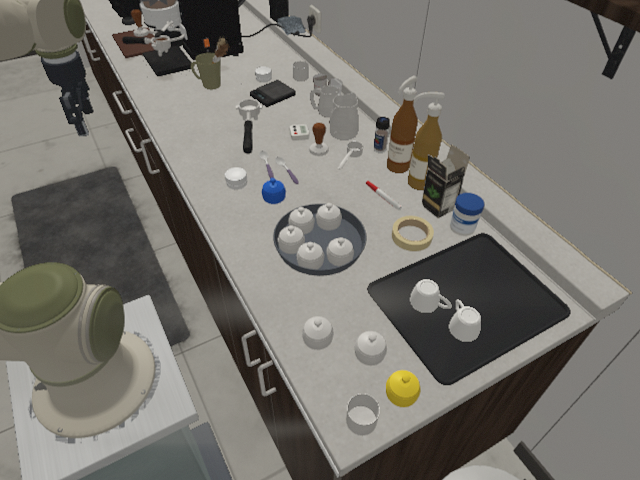

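Candidates (top view): pale pots at (391,302) and (429,268) are the ones I want. Not wanted are yellow at (476,266), blue at (188,246), the glass at (483,312), the flat white jar at (137,275) and the mugs at (407,188) and (450,177). The five pots already in the tin are near (263,210), (314,229), (304,261), (272,265) and (251,241).

```bash
python3 - <<'E'
import cv2
im=cv2.imread("pics/top0.png")[180:325,225:445]
cv2.imwrite("pics/crop0.png",cv2.resize(im,None,fx=3.6,fy=3.6,interpolation=cv2.INTER_CUBIC))
E
```

```text
(no output)
```

View pics/crop0.png

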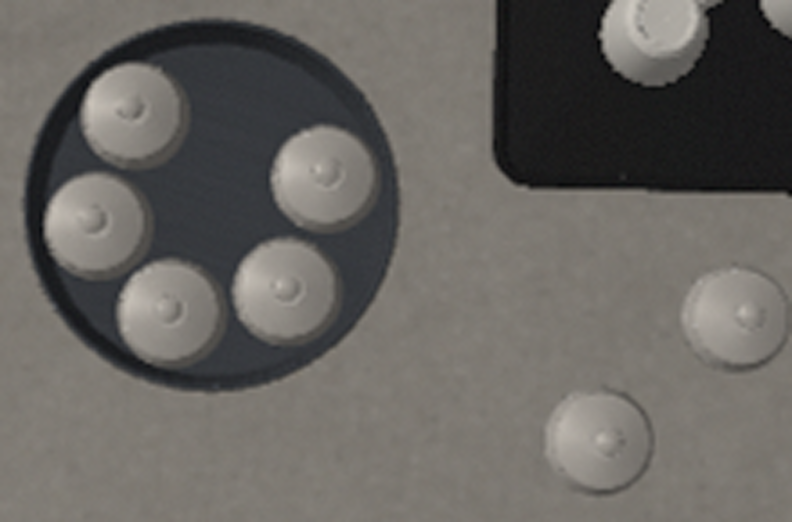

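Close crop: the two free pots are pale with knobs (crop 608,441 and 750,314). The five tin pots have knobs at (130,107), (94,218), (169,310), (287,289) and (326,172), leaving the middle and the upper right open. The rim centre is near (212,205).

```bash
cat > h.py <<'E'
import numpy as np, cv2
from rig import sense, eyes
from scipy.spatial.transform import Rotation as R
def ray(K,T,u,v,z):
    d=T[:3,:3]@np.array([(u-K["cx"])/K["fx"],(v-K["cy"])/K["fy"],1]); return T[:3,3]+d*(z-T[2,3])/d[2]
def top(u,v,z):
    K=eyes.calibration("top"); return ray(K,np.array(K["cam_to_world"]),u,v,z)
def tool(s):
    T=np.eye(4); w=s["ee_rot"]; T[:3,:3]=R.from_quat([*w[1:],w[0]]).as_matrix(); T[:3,3]=s["eef_pos"]; return T
def wrist(s,u,v,z):
    K=eyes.calibration("wrist"); return ray(K,tool(s)@np.array(K["mount"]),u,v,z)
def proj(s,p):
    K=eyes.calibration("wrist"); q=np.linalg.inv(tool(s)@np.array(K["mount"]))@np.array([*p,1]); return K["cx"]+K["fx"]*q[0]/q[2],K["cy"]+K["fy"]*q[1]/q[2]
def to(x,y,z):  # shift in tool axes (mm) to a world point
    s=sense(); T=tool(s); return np.round(T[:3,:3].T@(np.array([x,y,z])-T[:3,3]),1), "yaw tool x", np.round(np.degrees(np.arctan2(T[1,0],T[0,0])),2), "tilt",np.round(T[:2,2],4)
E
python3 - <<'E'
from h import *
f=lambda u,v,z: np.round(top(225+u/3.6,180+v/3.6,z),1)
for p in [(608,441),(750,314)]: print("free",f(*p,64))
t=f(212,205,31);print("tin",t)
for p in [(130,107),(94,218),(169,310),(287,289),(326,172)]:
    q=f(*p,68); d=q-t; print(q,np.hypot(*d[:2]).round(1),np.degrees(np.arctan2(d[1],d[0])).round(1))
q=f(608,441,64);print(to(q[0],q[1],200))
E
```

```text
free [ 424.9 -125.    64. ]
free [ 501.4 -208.1   64. ]
tin [561.5 111.8  31. ]
[614.  160.3  68. ] 71.5 42.7
[547.6 179.   68. ] 68.6 101.7
[494.8 133.4  68. ] 70.1 162.1
[508.8  64.9  68. ] 70.5 -138.3
[578.5  43.8  68. ] 70.1 -76.0
(array([-442.8, -512. ,   42.3]), 'yaw tool x', np.float64(161.96), 'tilt', array([-0.0006, -0.001 ]))
```

```bash
python3 - <<'E'
from h import *
print(to(556,112,245))
E
```

```text
(array([-494.1, -246.1,   -3. ]), 'yaw tool x', np.float64(161.96), 'tilt', array([-0.0006, -0.001 ]))
```

```bash
for i in 1; do python3 -m jog '[[-0.041,-0.0205,0,0,0,0,0.035],[-0.041,-0.0205,0,0,0,0,0.035],[-0.041,-0.0205,0,0,0,0,0.035],[-0.041,-0.0205,0,0,0,0,0.035],[-0.041,-0.0205,0,0,0,0,0.035]]' 50
python3 -m jog '[[-0.041,-0.0205,0,0,0,0,0.035],[-0.041,-0.0205,0,0,0,0,0.035],[-0.041,-0.0205,0,0,0,0,0.035],[-0.041,-0.0205,0,0,0,0,0.035],[-0.041,-0.0205,0,0,0,0,0.035]]'
python3 -m jog '[[-0.041,-0.0205,0,0,0,0,0.035],[-0.041,-0.0205,0,0,0,0,0.035],[0,0,0,0,0,0,0.035],[0,0,0,0,0,0,0.035]]'; done
python3 - <<'E'
from h import *
s=sense(); im=eyes.capture("wrist"); cv2.imwrite("pics/w1.png",im[:,:,::-1])
import pickle; pickle.dump(s,open("s1.pkl","wb"))
print(s["eef_pos"],s["force"],to(424.9,-125,160))
E
```

```text
time_s: 0.6
eef_pos: [326.6, 336.7, 242.2]
ee_rot: [-0.0, 0.157, 0.988, -0.0]
force: [0.4, 1.1, -1.0]
grip_width: 0.411
grip_force: 0.0
time_s: 1.1
eef_pos: [489.9, 175.7, 242.1]
ee_rot: [-0.0, 0.157, 0.988, -0.0]
force: [0.1, 1.4, -0.4]
grip_width: 0.412
grip_force: 0.0
time_s: 1.5
eef_pos: [554.2, 112.5, 241.6]
ee_rot: [-0.001, 0.157, 0.988, -0.0]
force: [0.8, 1.1, -0.2]
grip_width: 0.411
grip_force: 0.0
[554.2232244  112.46980023 241.55699667] [ 0.80219699  1.08165466 -0.15896056] (array([  48.7, -266.4,   82. ]), 'yaw tool x', np.float64(161.96), 'tilt', array([-0.0011,  0.0002]))
```

View pics/w1.png

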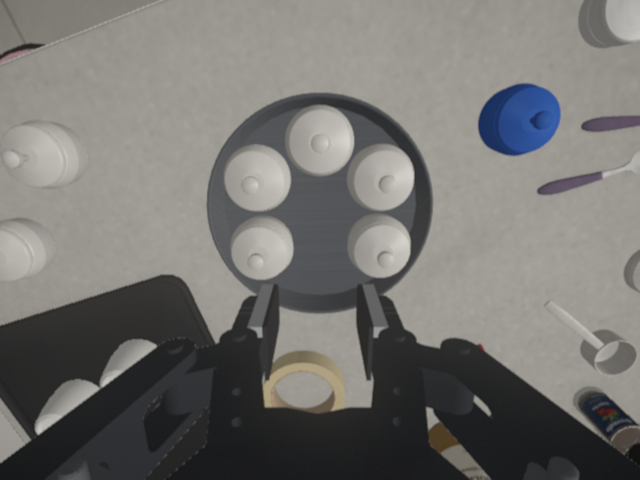

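The wrist view has tin knobs at (320,143), (251,184), (388,184), (257,261) and (387,259). The rim spans columns 208–432 and rows 93–312, and the open slot is at the bottom, around (322,290).

```bash
python3 - <<'E'
from h import *; import pickle
from scipy.optimize import minimize
s=pickle.load(open("s1.pkl","rb"))
W=np.array([wrist(s,u,v,68) for u,v in [(387,259),(388,184),(320,143),(251,184),(257,261)]])[:,:2]
Tp=np.array([[614,160.3],[547.6,179],[494.8,133.4],[508.8,64.9],[578.5,43.8]])
print("wrist knobs",W.round(1).tolist()); print("diff",(W-Tp).round(1).tolist())
print("rim l,r,t,b",[wrist(s,u,v,31)[:2].round(1).tolist() for u,v in [(208,201),(432,201),(320,93),(320,312)]])
print("free?", wrist(s,13,158,64).round(1))
P=W
for P in (W,Tp):
    # tin centre: by rim
    c=np.mean([wrist(s,u,v,31)[:2] for u,v in [(208,201),(432,201),(320,93),(320,312)]],0) if P is W else np.array([561.5,111.8])
    d=P-c; print("c",c.round(1),np.hypot(*d.T).round(1),np.degrees(np.arctan2(d[:,1],d[:,0])).round(1))
    def cost(x):
        a,b=x[:2],x[2:]
        g=[*(np.hypot(*(P-a).T)-66),*(np.hypot(*(P-b).T)-66),np.hypot(*(a-b))-66,108-33-np.hypot(*(b-c))]
        return np.log(np.sum(np.exp(-2*np.array(g))))
    r=minimize(cost,[*c,*(c+[67,-20])],method="Nelder-Mead",options=dict(maxiter=9000)); x=r.x
    print("mid",x[:2].round(1),"edge",x[2:].round(1),-r.fun/2,np.hypot(*(P-x[:2]).T).round(1),np.hypot(*(P-x[2:]).T).round(1),np.hypot(*(x[2:]-x[:2])).round(1),np.hypot(*(x[2:]-c)).round(1))
E
```

```text
wrist knobs [[616.0, 160.8], [547.9, 179.5], [496.3, 133.6], [510.7, 65.3], [580.1, 44.3]]
diff [[2.0, 0.5], [0.3, 0.5], [1.5, 0.2], [1.9, 0.4], [1.6, 0.5]]
rim l,r,t,b [[516.9, 9.8], [586.2, 222.2], [456.2, 146.9], [670.3, 77.6]]
free? [ 425.8 -123.9   64. ]
c [557.4 114.1] [75.  66.1 64.1 67.5 73.4] [  38.5   98.2  162.3 -133.7  -71.9]
mid [561.5 111.9] edge [627.4  93.5] 1.4240046156877606 [73.3 68.9 68.7 68.9 70.2] [ 68.3 117.1 137.1 120.   68.3] 68.4 73.0
c [561.5 111.8] [71.5 68.6 70.1 70.5 70.1] [  42.7  101.7  162.1 -138.3  -76. ]
mid [562.  111.2] edge [629.7  91.9] 2.8107399499235943 [71.6 69.3 70.7 70.5 69.4] [ 70.2 119.7 141.1 123.9  70.2] 70.4 71.0
```

```bash
python3 -m jog '[[0.008,-0.0444,0.01,0,0,0,0.035],[0.008,-0.0444,0.01,0,0,0,0.035],[0.008,-0.0444,0.01,0,0,0,0.035],[0.008,-0.0444,0.01,0,0,0,0.035],[0.008,-0.0444,0.01,0,0,0,0.035]]' 50 >/dev/null
python3 -m jog '[[0.0085,-0.0444,0.02,0,0,0,0.035],[0,0,0.02,0,0,0,0.035],[0,0,0,0,0,0,0.035],[0,0,0,0,0,0,0.035]]'
python3 - <<'E'
from h import *
s=sense(); im=eyes.capture("wrist"); cv2.imwrite("pics/w2.png",im[:,:,::-1])
print(to(425.3,-124.5,61)); print(proj(s,(425,-124.5,64)))
E
```

```text
time_s: 2.45
eef_pos: [425.9, -124.3, 153.0]
ee_rot: [0.0, 0.156, 0.988, 0.0]
force: [0.4, 0.2, -0.2]
grip_width: 0.408
grip_force: 0.0
(array([ 1. , -0.4, 92.3]), 'yaw tool x', np.float64(162.08), 'tilt', array([ 0.0013, -0.0006]))
(np.float64(316.8187333354663), np.float64(243.28791218996386))
```

View pics/w2.png

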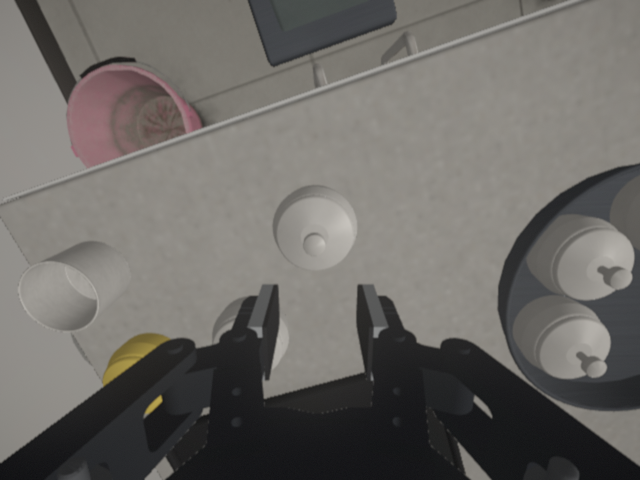

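The knob shows at (314,243), 3 px from where it was predicted, so I can descend.

```bash
python3 -m jog '[[0.001,0,0.04,0,0,0,0.035],[0,-0.001,0.034,0,0,0,0.035],[0,0,0.014,0,0,0,0.035],[0,0,0.004,0,0,0,0.035],[0,0,0,0,0,0,0.035]]' 50
python3 -m jog '[[0,0,0,0,0,0,0.0],[0,0,0,0,0,0,0.0],[0,0,0,0,0,0,0.0],[0,0,0,0,0,0,0.0],[0,0,0,0,0,0,0.0]]' 50
```

```text
time_s: 3.0
eef_pos: [425.0, -125.6, 61.0]
ee_rot: [0.0, 0.156, 0.988, -0.0]
force: [0.4, -0.3, -0.3]
grip_width: 0.412
grip_force: 0.0
time_s: 3.5
eef_pos: [425.1, -126.4, 61.5]
ee_rot: [0.001, 0.157, 0.988, -0.0]
force: [-0.6, 1.2, 6.9]
grip_width: 0.141
grip_force: 48.8
```

```bash
python3 -m jog '[[0,0,-0.005,0,0,0,0.0],[0,0,-0.015,0,0,0,0.0],[0,0,-0.03,0,0,0,0.0],[0,0,-0.035,0,0,0,0.0],[0,0,0,0,0,0,0.0]]' 70
python3 - <<'E'
from h import *
s=sense(); im=eyes.capture("wrist"); a=im[150:450,170:470]
b=eyes.capture("scene")[250:400,240:440]
cv2.imwrite("pics/w3.png",np.hstack([cv2.resize(a,(400,400)),cv2.resize(b,(400,400*150//200)) if 0 else cv2.resize(b,(400,400))])[:,:,::-1])
print(s["force"],to(562.5,112,151))
E
```

```text
time_s: 4.0
eef_pos: [425.9, -126.8, 149.2]
ee_rot: [0.004, 0.157, 0.988, -0.001]
force: [-0.5, -0.1, -1.2]
grip_width: 0.128
grip_force: 68.5
[-0.45709876 -0.05362244 -1.23121281] (array([-57.8, 269. ,  -5.4]), 'yaw tool x', np.float64(161.97), 'tilt', array([ 0.0007, -0.0004]))
```

View pics/w3.png

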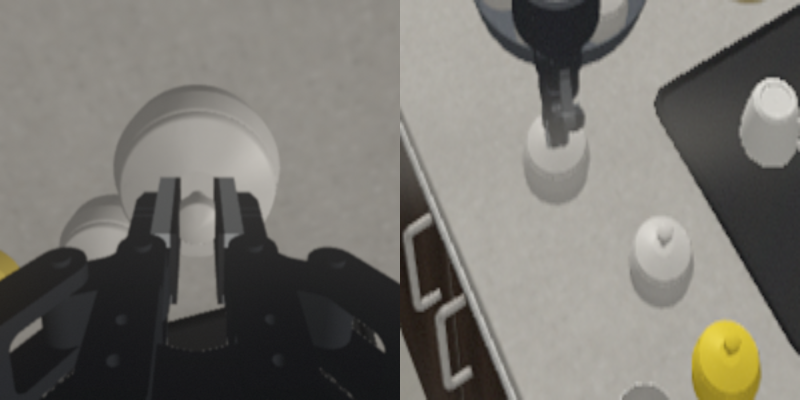

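Scene crop: the pot hangs upright from the gripper, centred between the pads, and pot B is untouched. Carry it to the middle.

```bash
python3 - <<'E'
from h import *
s=sense(); print("knob rel tcp", (wrist(s,318,316,s["eef_pos"][2]+2.5)-s["eef_pos"]).round(1))
E
python3 -m jog '[[0,0.01,-0.010,0,0,0,0.0],[-0.006,0.03,-0.005,0,0,0,0.0],[-0.01,0.044,0,0,0,0,0.0],[-0.01,0.044,0,0,0,0,0.0],[-0.01,0.044,0,0,0,0,0.0]]' 70 >/dev/null
python3 -m jog '[[-0.01,0.044,0,0,0,0,0.0],[-0.01,0.035,0,0,0,0,0.0],[-0.002,0.018,0,0,0,0,0.0],[0,0,0,0,0,0,0.0],[0,0,0,0,0,0,0.0]]' 
python3 - <<'E'
from h import *
print(to(562.5,112,65))
E
```

```text
knob rel tcp [-0.1  0.2  2.5]
time_s: 5.1
eef_pos: [562.2, 112.2, 159.6]
ee_rot: [-0.001, 0.156, 0.988, -0.0]
force: [-0.2, 0.1, -2.1]
grip_width: 0.128
grip_force: 68.6
(array([-0.6, -0. , 94.6]), 'yaw tool x', np.float64(162.01), 'tilt', array([-0.002 , -0.0002]))
```

```bash
python3 -m jog '[[0,0,0.03,0,0,0,0.0],[0,0,0.03,0,0,0,0.0],[0,0,0.015,0,0,0,0.0],[0,0,0.01,0,0,0,0.0],[0,0,0.004,0,0,0,0.0]]' 
python3 -m jog '[[0,0,0.002,0,0,0,0.0],[0,0,0.001,0,0,0,0.0],[0,0,0,0,0,0,0.0]]'
```

```text
time_s: 5.6
eef_pos: [562.4, 111.3, 70.7]
ee_rot: [-0.001, 0.157, 0.988, -0.0]
force: [0.2, -0.4, -1.5]
grip_width: 0.13
grip_force: 68.6
time_s: 5.9
eef_pos: [563.1, 111.8, 68.9]
ee_rot: [0.0, 0.157, 0.988, 0.0]
force: [0.2, 0.1, -1.9]
grip_width: 0.126
grip_force: 68.6
```

No lateral contact so far. Creep down until it touches.

```bash
python3 -m jog '[[0,0,0.001,0,0,0,0.0],[0,0,0.001,0,0,0,0.0],[0,0,0,0,0,0,0.0]]'
python3 -m jog '[[0,0,0.001,0,0,0,0.0],[0,0,0.0,0,0,0,0.0]]'
python3 -m jog '[[0,0,0.001,0,0,0,0.0],[0,0,0.0,0,0,0,0.0]]'
```

```text
time_s: 6.2
eef_pos: [562.8, 111.9, 66.3]
ee_rot: [-0.0, 0.157, 0.988, -0.0]
force: [0.7, -1.0, -2.9]
grip_width: 0.127
grip_force: 68.6
time_s: 6.4
eef_pos: [563.1, 111.7, 65.7]
ee_rot: [0.0, 0.157, 0.988, -0.0]
force: [-0.6, -1.0, 2.6]
grip_width: 0.125
grip_force: 69.0
time_s: 6.6
eef_pos: [563.6, 111.6, 65.7]
ee_rot: [0.001, 0.157, 0.988, -0.0]
force: [-2.7, -1.9, 10.1]
grip_width: 0.128
grip_force: 69.7
```

Contact came at the expected floor height. Release and rise.

```bash
python3 -m jog '[[0,0,-0.001,0,0,0,0.0],[0,0,0,0,0,0,0.035],[0,0,0,0,0,0,0.035],[0,0,0,0,0,0,0.035],[0,0,0,0,0,0,0.035]]'
python3 -m jog '[[0,0,-0.01,0,0,0,0.035],[0,0,-0.04,0,0,0,0.035],[0,0,-0.05,0,0,0,0.035],[0,0,-0.05,0,0,0,0.035],[0,0,-0.025,0,0,0,0.035]]'
python3 -m jog '[[0,0,0,0,0,0,0.035],[0,0,0,0,0,0,0.035]]'
python3 - <<'E'
from h import *
import pickle
s=sense(); im=eyes.capture("wrist"); cv2.imwrite("pics/w4.png",im[:,:,::-1]);pickle.dump(s,open("s2.pkl","wb"))
print(to(502,-207.5,150))
E
```

```text
time_s: 7.1
eef_pos: [562.8, 111.9, 65.2]
ee_rot: [-0.0, 0.157, 0.988, 0.0]
force: [0.4, -0.5, -0.5]
grip_width: 0.408
grip_force: 0.0
time_s: 7.6
eef_pos: [563.6, 111.9, 245.8]
ee_rot: [0.003, 0.157, 0.988, 0.001]
force: [-0.3, -0.5, -0.3]
grip_width: 0.411
grip_force: 0.0
time_s: 7.8
eef_pos: [562.6, 111.9, 240.5]
ee_rot: [0.0, 0.157, 0.988, 0.0]
force: [-0.7, -0.2, -0.1]
grip_width: 0.407
grip_force: 0.0
(array([ -41.6, -322.3,   89.6]), 'yaw tool x', np.float64(161.96), 'tilt', array([-0.0016,  0.    ]))
```

View pics/w4.png

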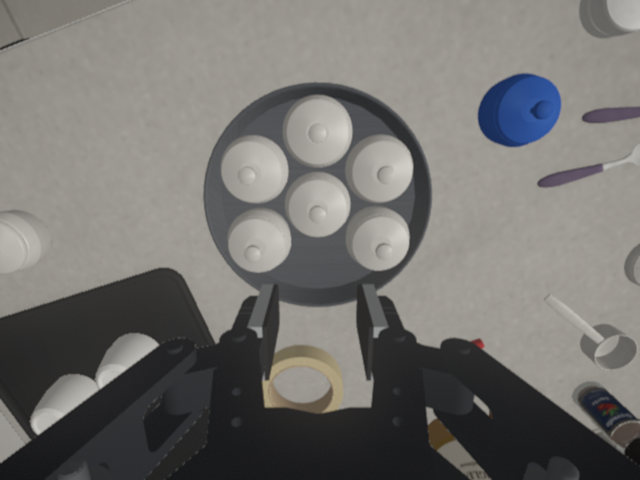

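Middle pot stands upright at (318,213). The others are at (318,132), (247,174), (385,174), (253,253) and (384,251), and the bottom slot is open.

```bash
python3 -m jog '[[-0.005,-0.04,0.005,0,0,0,0.035],[-0.005,-0.04,0.01,0,0,0,0.035],[-0.005,-0.04,0.01,0,0,0,0.035],[-0.005,-0.04,0.01,0,0,0,0.035],[-0.005,-0.04,0.01,0,0,0,0.035]]' 70 >/dev/null
python3 -m jog '[[-0.005,-0.04,0.01,0,0,0,0.035],[-0.005,-0.04,0.015,0,0,0,0.035],[-0.006,-0.042,0.02,0,0,0,0.035],[0,0,0,0,0,0,0.035],[0,0,0,0,0,0,0.035]]'
python3 - <<'E'
from h import *; import pickle
from scipy.optimize import minimize
s=pickle.load(open("s2.pkl","rb"))
P=np.array([wrist(s,u,v,68)[:2] for u,v in [(384,251),(385,174),(318,132),(247,174),(253,253),(318,213)]])
print(P.round(1).tolist()); c=np.array([562,112.])
def g(b): return np.array([*(np.hypot(*(P-b).T)-66),75-np.hypot(*(b-c))])
r=minimize(lambda b:np.log(np.sum(np.exp(-2*g(b)))),[630,92],method="Nelder-Mead"); print(r.x.round(1),g(r.x).round(1), "rel mid",(r.x-P[5]).round(1))
s=sense(); im=eyes.capture("wrist"); cv2.imwrite("pics/w5.png",im[120:420,160:480,::-1])
print(to(502,-207.5,61)); print(proj(s,(502,-207.5,64)))
E
```

```text
time_s: 8.85
eef_pos: [501.3, -207.1, 148.9]
ee_rot: [-0.001, 0.158, 0.988, 0.001]
force: [0.1, 0.7, 0.3]
grip_width: 0.413
grip_force: 0.0
[[615.6, 159.6], [547.1, 178.4], [495.9, 134.0], [510.2, 64.8], [580.0, 43.3], [562.2, 112.5]]
[630.3  91.5] [ 3.7 54.4 75.  57.1  3.7  5.3  3.7] rel mid [ 68.1 -21.1]
(array([-0.6, -1. , 88.6]), 'yaw tool x', np.float64(161.95), 'tilt', array([-0.0013,  0.0012]))
(np.float64(317.1887971907276), np.float64(247.97528479127658))
```

View pics/w5.png

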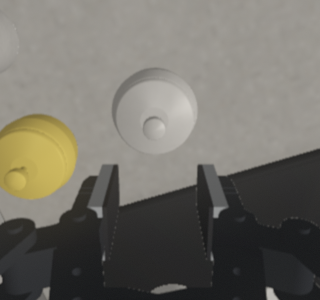

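Pale pot B's knob is at (314,247), about 2 mm from prediction, with the yellow pot clear to the left at crop (16,180). Edge target is (630,91.5). Descend and grasp.

```bash
python3 -m jog '[[0,-0.0015,0.04,0,0,0,0.035],[0,-0.001,0.031,0,0,0,0.035],[0,0,0.013,0,0,0,0.035],[0,0,0.004,0,0,0,0.035],[0,0,0,0,0,0,0.035]]' 50
python3 -m jog '[[0,0,0,0,0,0,0.0],[0,0,0,0,0,0,0.0],[0,0,0,0,0,0,0.0],[0,0,0,0,0,0,0.0]]' 70
python3 -m jog '[[0,0,-0.005,0,0,0,0.0],[0,0,-0.015,0,0,0,0.0],[0,0,-0.035,0,0,0,0.0],[0,0,-0.042,0,0,0,0.0],[0,0,0,0,0,0,0.0]]' 70
python3 - <<'E'
from h import *
print(to(630,91.5,160))
E
```

```text
time_s: 9.4
eef_pos: [501.9, -209.1, 63.0]
ee_rot: [0.0, 0.156, 0.988, -0.0]
force: [0.3, 0.2, -0.2]
grip_width: 0.411
grip_force: 0.0
time_s: 9.8
eef_pos: [502.0, -209.9, 63.9]
ee_rot: [0.001, 0.157, 0.988, -0.001]
force: [-0.9, 0.0, 5.8]
grip_width: 0.128
grip_force: 68.4
time_s: 10.3
eef_pos: [503.3, -210.6, 165.0]
ee_rot: [0.005, 0.157, 0.988, -0.002]
force: [0.5, 0.6, -2.3]
grip_width: 0.127
grip_force: 68.5
(array([-27. , 326.5,   4.3]), 'yaw tool x', np.float64(161.97), 'tilt', array([ 0.0084, -0.0058]))
```

```bash
python3 -m jog '[[0,0.02,0,0,0,0,0.0],[-0.003,0.04,0,0,0,0,0.0],[-0.003,0.043,0,0,0,0,0.0],[-0.003,0.043,0,0,0,0,0.0],[-0.003,0.043,0,0,0,0,0.0]]' 70 >/dev/null
python3 -m jog '[[-0.003,0.043,0,0,0,0,0.0],[-0.003,0.043,0,0,0,0,0.0],[-0.005,0.035,0,0,0,0,0.0],[-0.004,0.016,0,0,0,0,0.0],[0,0,0,0,0,0,0.0]]' >/dev/null
python3 -m jog '[[0,0,0,0,0,0,0.0],[0,0,0,0,0,0,0.0]]'
python3 - <<'E'
from h import *
print(to(630,91.5,67))
im=eyes.capture("wrist"); cv2.imwrite("pics/w6.png",im[:,:,::-1])
E
```

```text
time_s: 11.5
eef_pos: [627.6, 91.3, 159.1]
ee_rot: [-0.0, 0.157, 0.988, -0.0]
force: [-0.2, -0.6, -1.4]
grip_width: 0.128
grip_force: 68.6
(array([-2.3,  1. , 92.1]), 'yaw tool x', np.float64(161.91), 'tilt', array([-0.0007, -0.0002]))
```

View pics/w6.png

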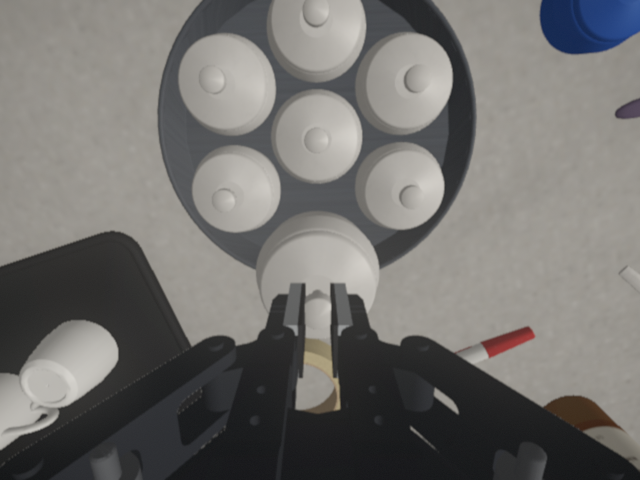

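The held pot is upright at (318,275) and centred between its neighbours, whose knobs are at (224,199) and (411,197). Lower it.

```bash
python3 -m jog '[[-0.002,0,0.03,0,0,0,0.0],[0,0.0005,0.03,0,0,0,0.0],[0,0,0.015,0,0,0,0.0],[0,0,0.008,0,0,0,0.0],[0,0,0.003,0,0,0,0.0]]' 70
python3 -m jog '[[0,0,0.002,0,0,0,0.0],[0,0,0.001,0,0,0,0.0],[0,0,0,0,0,0,0.0]]'
python3 -m jog '[[0,0,0.001,0,0,0,0.0],[0,0,0.0,0,0,0,0.0]]'
```

```text
time_s: 12.05
eef_pos: [630.1, 91.7, 73.4]
ee_rot: [0.0, 0.157, 0.988, -0.0]
force: [0.7, 0.8, -0.7]
grip_width: 0.129
grip_force: 68.6
time_s: 12.35
eef_pos: [630.3, 92.1, 71.0]
ee_rot: [0.001, 0.157, 0.988, 0.0]
force: [0.9, -0.4, -2.2]
grip_width: 0.13
grip_force: 68.6
time_s: 12.55
eef_pos: [630.0, 92.1, 69.5]
ee_rot: [0.0, 0.157, 0.988, 0.0]
force: [-0.1, 0.1, -1.3]
grip_width: 0.125
grip_force: 68.6
```

```bash
python3 -m jog '[[0,0,0.001,0,0,0,0.0],[0,0,0.0,0,0,0,0.0]]'
python3 -m jog '[[0,0,0.001,0,0,0,0.0],[0,0,0.0,0,0,0,0.0]]'
```

```text
time_s: 12.75
eef_pos: [629.9, 92.1, 68.2]
ee_rot: [-0.0, 0.157, 0.988, -0.0]
force: [0.6, -0.4, -1.7]
grip_width: 0.129
grip_force: 68.6
time_s: 12.95
eef_pos: [630.2, 92.0, 68.0]
ee_rot: [0.0, 0.157, 0.988, 0.0]
force: [-1.7, -1.2, 3.5]
grip_width: 0.129
grip_force: 69.2
```

Floor contact is at the expected height. Release, rise, back off and check.

```bash
python3 -m jog '[[0,0,0,0,0,0,0.0],[0,0,0,0,0,0,0.035],[0,0,0,0,0,0,0.035],[0,0,0,0,0,0,0.035],[0,0,0,0,0,0,0.035]]'
python3 -m jog '[[0,0,-0.01,0,0,0,0.035],[0,0,-0.04,0,0,0,0.035],[0,0,-0.05,0,0,0,0.035],[0,0,-0.05,0,0,0,0.035],[0,0,-0.02,0,0,0,0.035]]' >/dev/null
python3 -m jog '[[0.03,0,0,0,0,0,0.035],[0.04,0,0,0,0,0,0.035],[0.04,0,0,0,0,0,0.035],[0.03,0,0,0,0,0,0.035],[0,0,0,0,0,0,0.035]]' >/dev/null
python3 -m jog '[[0.04,0,0,0,0,0,0.035],[0.04,0,0,0,0,0,0.035],[0,0,0,0,0,0,0.035],[0,0,0,0,0,0,0.035]]'
python3 - <<'E'
from h import *
a=eyes.capture("wrist"); b=eyes.capture("scene")[180:300,250:390]; cv2.imwrite("pics/w7.png",np.hstack([cv2.resize(a,(400,300)),cv2.resize(b,(350,300),interpolation=cv2.INTER_CUBIC)])[:,:,::-1])
E
```

```text
time_s: 13.45
eef_pos: [630.0, 92.1, 67.1]
ee_rot: [-0.0, 0.157, 0.988, -0.0]
force: [1.0, -0.3, -0.2]
grip_width: 0.413
grip_force: 0.0
time_s: 14.85
eef_pos: [421.3, 160.2, 238.2]
ee_rot: [0.001, 0.157, 0.988, 0.0]
force: [-0.2, -0.3, -0.4]
grip_width: 0.41
grip_force: 0.0
```

View pics/w7.png

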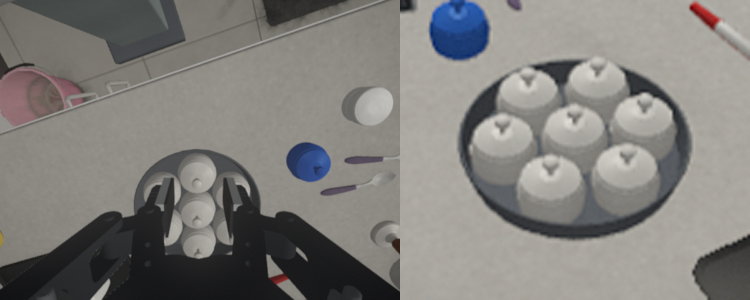

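The scene crop shows all seven pots upright and level in the tin, with the middle pot at (575,135) and six round it. None is perched on another or on the rim.

```bash
python3 -c "
from rig import finish_job; print(finish_job())"
```

```text
the job is handed in; nothing more can be done
None
```

Both sugar pots are in the tin with the other five, one in the middle and six round it, and the last camera view shows all seven upright and flat on the floor; the job was handed in at about 15 s of the 51 s allowed.

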